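# Test the stop button and re-arm the station

### The job

Test the stop station on the bench: press its mushroom head all the way in and let go, so that it stays latched, then push one of the head's ears sideways to turn it clockwise (seen from above) until it pops back out. Then press the separate round reset button fully in and let it spring back; leave the square start button alone. Use only fingertip pushes: do not pinch the mushroom head or its ears, and do not disturb the loose things standing near the station.

Things in the scene. Friction and masses are not known exactly. Their poses are not given: they have to be found in the camera images.
- station: stop station: grey cast box 100 x 100 x 45 mm, screwed to the bench, with a large black mushroom head on top. Origin at the centre of its underside on the bench, z up; its yaw is that of the box. At rest the two ears of the head point along its +y and -y. A short cable gland sticks out 12 mm on its +x side.
- stop_top (a point): top centre of the mushroom head's dome (on the axis of push and turn), 87 mm above the bench when out. The dome is 50 mm across and its underside is 20 mm below this point (22 mm above the box lid when out). It moves down with the head.
- ear_a (a point): middle of the ear on the +y side of the head at rest: a flat-sided black wing, 12 mm thick, 12 mm high (from 6 mm below to 6 mm above this point), that sticks out radially from the dome's edge (25 mm from the axis) to 46 mm from the axis; this point is 36 mm from the axis, 75 mm above the bench when the head is out. It turns and moves with the head.
- ear_b (a point): middle of the opposite ear (on the -y side at rest), the same shape.
- stop (a joint): how far the head is pressed in, m: 0 out, 0.013 hard stop. A spring pushes it out (about 2 N at the start of the travel, 7 N at the end). It latches just beyond 0.011, so press it right to the stop; let go, it then stays in at about 0.010, where the ears' undersides are about 14 mm above the box lid. Turning the head frees it and it springs out by itself.
- stop_twist (a joint): turn of the head, rad: 0 at rest, grows CLOCKWISE seen from above, hard stop at 1.05. A light spring (0.03 N m at 0, 0.08 N m at the stop) turns it back to 0. The latch lets go at about 0.65. It does not turn the other way from rest.
- reset_top (a point): top centre of a flat round black push button, 32 mm diameter (the reset button, to be pressed last), 60 mm above the bench, standing 11 mm proud of its round metal bezel on a grey box 70 x 70 x 45 mm screwed to the bench. It moves down with the button.
- reset (a joint): how far the round button is pressed, m: 0 out, 0.006 fully in; 2.4 N at the start, 5 N fully in; it springs back.
- start_top (a point): top centre of a flat square black push button, 34 mm wide (the start button, to be left alone), 60 mm above the bench, standing 11 mm proud of its square metal bezel on a grey box 70 x 70 x 45 mm screwed to the bench. It moves down with the button.
- start (a joint): how far the square button is pressed, m: 0 out, 0.006 fully in; 2.4 N at the start, 5 N fully in; it springs back.
- grease_pot: bystander: small white grease bottle with a red nozzle, 44 mm diameter, 90 mm high, standing loose near the station; origin at the centre of its underside.
- step_block: bystander: black stepped packing block, 32 x 60 x 50 mm, loose near the station; origin at the centre of its underside.
- coupler: bystander: steel and brass hydraulic coupler, 25 mm diameter, 65 mm high, standing loose near the station; origin at the centre of its underside.
Things that resemble listed ones, but are neither listed nor needed, are in the scene too. Leave any orange or pink look-alike of the part that bears start_top alone. Leave any red look-alike of the station alone.

How it is judged:
By the outcome, as a careful person would: the job done as asked, in the order asked, and still so for the second after the job is handed in, with the robot touching nothing.
It also fails if it takes over 48 s, if anything falls off the work surface, if the arm or the gripper's body presses on something with over 40 N, if the wrist force passes 120 N, or if a joint passes its speed limit or range.

### The arm

A 7-joint arm with a two-finger parallel gripper is mounted at the origin on the work surface; the furniture and walls round the work are solid. World frame = base frame: x ahead of the robot, y to its left, z up, the work surface at z = 0. Lengths are in m, angles in rad, forces in N, time in s.
With the tool pointing down it reaches from about 0.4 to 0.875 m from the base axis. Payload 6.5 kg.
Tool frame: the origin (TCP) lies midway between the tips of the shut fingers; the grasp point (between the pads) lies 19 mm behind it (grip_depth is the distance from the TCP to the grasp point, in m); z points along the fingers, y is the line along which they close (so a half turn about z gives the same grasp; the last joint's range is limited). The gripper opens to 85 mm and grips with 20 to 120 N. Pads are 22 mm wide; open, the fingers measure 114 mm over their backs; the gripper's body (76 mm by 85 mm) begins 54 mm behind the grasp point. The pads swing forward as they close: fully open they stand 13 mm farther back than shut.
Start: joints at [1.106, 0.536, -0.004, 1.538, 0.003, 1.067, -0.071], TCP at [0.252, -0.599, 0.231] pointing down, gripper open.
Joint ranges: [-2.7, 2.7], [-0.37, 2.16], [-1.27, 1.26], [0.24, 2.4], [-1.31, 4.45], [0.19, 1.91], [-2.76, 2.76]. Speed limits (rad/s): [2.39, 2.39, 3.14, 3.14, 3.14, 3.14, 3.14].

### API

Orientations are given as a rotation vector (axis times angle).
In Python, from cell import * gives the robot as it stands.
- The arm moves only by the tool play_rows, never from a script. Its arguments are lists of equal length, an entry for each row: "rot": the turn, a rotation vector about the tool's x, y, z in degrees, a list of three; "translation": the shift along the tool's x, y, z in cm, a list of three; "hand": the opening, from 0 (shut) to 1 (fully open). In form: {"rot": [[rx, ry, rz], ...], "translation": [[x, y, z], ...], "hand": [hand, ...]}. A call has 1 to 8 rows; each row shifts and turns the commanded pose from where the row before left it, along the tool's axes as they then stand; what a row does not reach is not made up. A row lasts 1/12 s, in which the tool goes at most 41.7 mm and 7.16 degrees, less where a joint would pass 70% of its speed; a pose out of reach is approached as far as the arm can. A call is refused whole if a number of a shift passes 4.17 or a number of a turn 7.16, either way. A call with a gripper value outside its range is refused whole. The fingers move at their own pace and stop on an object; the grip force is fixed at half the most. Time passes only in rows, so rows that do not move let the fingers close. It gives the time, the measured TCP pose, the force, the opening and the grip force at its end, in the units of the state.
- sense(): the state, without advancing time (a new reading comes with each control period).
- read_camera(name): name is "scene" or "top"; returns the picture (480x640x3 uint8, red, green, blue); there is no depth.
- camera_model(name): a dict with "K" (3x3 intrinsics, pixels), "cam_to_world" (4x4, takes a point from camera to world coordinates). Camera axes: x right, y down, z forward; pixel columns grow to the right and rows downward; lengths in m; the calibration is good to about 2 mm. A picture is of the moment at which its call begins. camera_model takes no time and is no camera call.
- finish_job(): hands the job in; it is judged then, once.
The state is a dict: "clock": time; "joint_pos": joint angles; "qd": joint speeds; "effort": joint torques, N m; "position": TCP position; "ee_rot": TCP orientation; "contact_force": force on the tool from outside, world axes, zero at the start; "ft_torque": the same for the moment, N m; "gripper_width": finger opening in m; "finger_force": force on a finger pad.
Only numpy, scipy, OpenCV 4.12 (cv2) and the standard library are available. Lean on these libraries where they do the work, as an engineer would, in place of code of your own. Each camera call takes 0.05 s, during which the arm holds its last target. There are 200 camera calls.

## Working session

There is one attempt and no reset: what is moved stays moved. The work goes in short steps, Python scripts to look and compute and a tool call to move; the robot and the scene stay as the last step left them, time stands still between calls to the robot, and variables do not carry over. Pictures are saved under pics/ and viewed, at most 12 in all, crops included, and the job is handed in when it is done.

Besides the shell and the picture viewer there is one more tool, called as name(argument=value, ...) on one line, values as JSON. play_rows: Moves the arm, as the interface text tells. Its arguments: {"type":"object","properties":{"rot":{"type":"array","items":{"type":"array","items":{"type":"number"}}},"translation":{"type":"array","items":{"type":"array","items":{"type":"number"}}},"hand":{"type":"array","items":{"type":"number"}}},"required":["rot","translation","hand"]}

```bash
mkdir -p pics; ls; python3 - <<'E'
from cell import *
import cv2
s=sense(); print(s['clock'],s['position'],s['ee_rot'],s['gripper_width'],s['contact_force'])
for n in('scene','top'):
    cv2.imwrite(f'pics/{n}0.png',read_camera(n)[:,:,::-1]); m=camera_model(n); print(m)
E
```

```text
pics
0.0 [ 0.25215922 -0.5984177   0.23039719] [-3.07764152e+00 -6.22123700e-01  7.06626252e-04] 0.08517427528219834 [0.43854923 0.44723359 0.38474434]
{'K': array([[570.78248026,   0.        , 317.23276083],
       [  0.        , 570.78248026, 245.36776169],
       [  0.        ,   0.        ,   1.        ]]), 'cam_to_world': array([[-0.06246982, -0.41429351,  0.90799692, -0.58732157],
       [-0.99794109,  0.01268434, -0.06287043,  0.23740602],
       [ 0.01452947, -0.91005494, -0.4142329 ,  0.5843233 ],
       [ 0.        ,  0.        ,  0.        ,  1.        ]])}
{'K': array([[563.00457189,   0.        , 322.81178099],
       [  0.        , 563.00457189, 228.69738191],
       [  0.        ,   0.        ,   1.        ]]), 'cam_to_world': array([[ 2.07419202e-03, -9.85297057e-01,  1.70837373e-01,
         2.63332135e-01],
       [-9.99997095e-01, -2.25349202e-03, -8.55626938e-04,
         1.65475509e-01],
       [ 1.22802736e-03, -1.70835102e-01, -9.85298868e-01,
         1.53972716e+00],
       [ 0.00000000e+00,  0.00000000e+00,  0.00000000e+00,
         1.00000000e+00]])}
```

View pics/scene0.png

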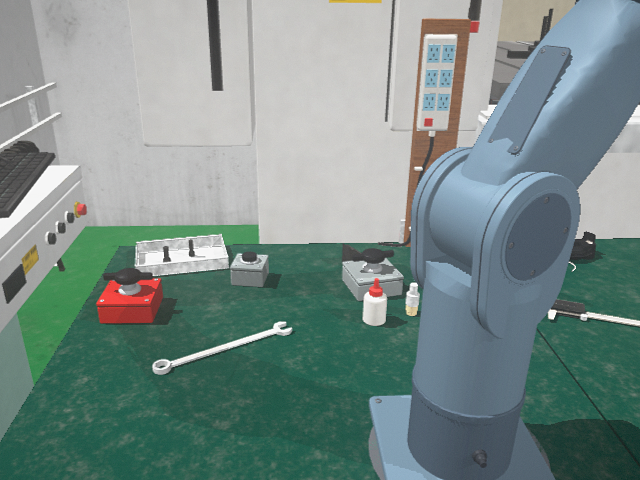

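View pics/top0.png

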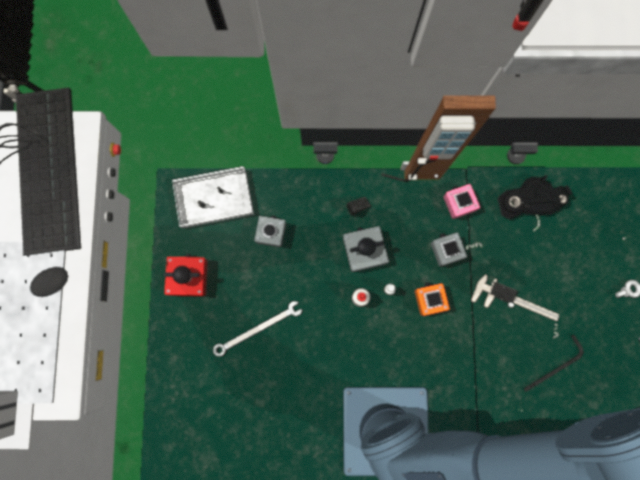

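The station is the grey box with the black head at top (367,248), scene (372,270). The red one at (185,275) is its look-alike. Reset is the grey box with the round button at top (270,230), scene (250,262). Start is the grey box with the square button at (450,249), with look-alikes in orange (432,299) and pink (462,201). Bystanders at top: grease pot (361,297), coupler (390,289) and block (358,207). Next I check the choice in a close crop.

```bash
python3 - <<'E'
import cv2,numpy as np
t=cv2.imread('pics/top0.png'); s=cv2.imread('pics/scene0.png')
a=cv2.resize(t[195:315,330:430],None,fx=4,fy=4,interpolation=2)
b=cv2.resize(t[205:255,245:295],(240,240),interpolation=2)
c=cv2.resize(s[235:335,335:430],(380,400),interpolation=2)[:, :]
d=np.zeros((480,790,3),np.uint8); d[:480,:400]=a; d[:240,400:640]=b; d[240:480,400:780]=cv2.resize(s[240:300,335:430],(380,240),interpolation=2)
cv2.imwrite('pics/crop1.png',d)
E
```

```text
(no output)
```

View pics/crop1.png

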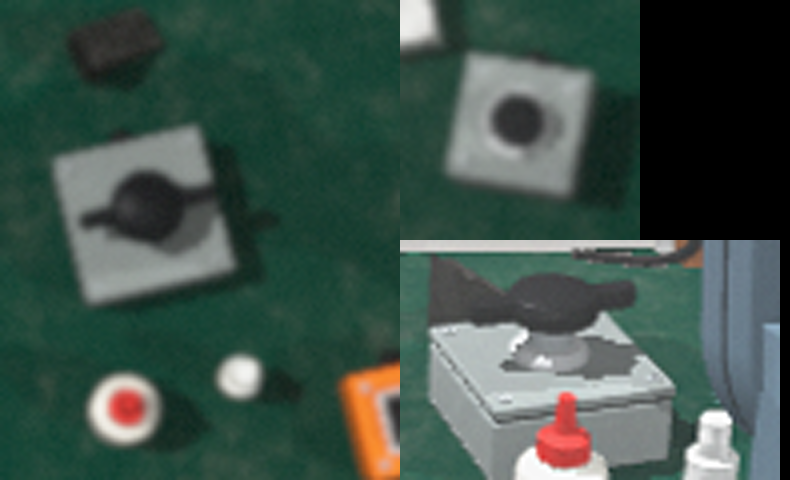

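The crop confirms it. The grey station has a black head with two ears at about top (351,249) and (383,243). The gland is at (360,228), so station +x is roughly world +x. The round button is at about (270,230).

```bash
cat > h.py <<'E'
import numpy as np,cv2
from cell import *
def ray(n,px):
    m=camera_model(n);T=m['cam_to_world']
    d=T[:3,:3]@np.linalg.solve(m['K'],[px[0],px[1],1.]);return T[:3,3],d
def plane(n,px,z):
    o,d=ray(n,px);return o+d*(z-o[2])/d[2]
def tri(p1,p2):
    (o1,d1),(o2,d2)=ray('top',p1),ray('scene',p2)
    s=np.linalg.lstsq(np.c_[d1,-d2],o2-o1,rcond=None)[0]
    a,b=o1+d1*s[0],o2+d2*s[1];return (a+b)/2,np.linalg.norm(a-b)
def proj(n,p):
    m=camera_model(n);T=m['cam_to_world'];c=m['K']@(T[:3,:3].T@(np.asarray(p)-T[:3,3]));return c[:2]/c[2]
def blobs(img,mask,box):
    x0,y0,x1,y1=box;k=np.zeros(img.shape[:2],np.uint8);k[y0:y1,x0:x1]=mask[y0:y1,x0:x1]
    cs,_=cv2.findContours(k,cv2.RETR_EXTERNAL,cv2.CHAIN_APPROX_NONE)
    return sorted(cs,key=cv2.contourArea)[::-1]
E
python3 - <<'E'
from h import *
t=cv2.imread('pics/top0.png');s=cv2.imread('pics/scene0.png')
def f(im,lo,hi,satmax):
    h=cv2.cvtColor(im,cv2.COLOR_BGR2HSV); c=im.max(2).astype(int)-im.min(2)
    return ((im.max(2)>=lo)&(im.max(2)<=hi)&(c<satmax)).astype(np.uint8)*255
print(t[247,345:392].max(1)); print(t[230,255:290].max(1))
for th in(60,70):
  for n,box in(('st',(345,233,392,265)),('reset',(258,220,282,242)),('start',(440,238,462,260))):
    c=blobs(t,f(t,0,th,16),box)[0];print(n,th,cv2.contourArea(c),cv2.minEnclosingCircle(c),cv2.minAreaRect(c))
for n,box in(('st',(340,222,393,275)),('reset',(250,212,290,250))):
    c=blobs(t,f(t,85,255,20),box)[0];r=cv2.minAreaRect(cv2.convexHull(c));print('lid',n,r)
    b=np.array([plane('top',p,.045) for p in cv2.boxPoints(r)]);print(b.round(4).tolist(),b.mean(0).round(4),np.linalg.norm(b[1]-b[0]),np.linalg.norm(b[2]-b[1]))
print('lid corners TOP')
# reset button in scene
for n,box in(('reset',(238,248,262,270)),('st',(340,240,402,275))):
    c=blobs(s,f(s,0,60,16),box)[0];x=c[:,0,:];print(n,cv2.boundingRect(c),cv2.fitEllipse(c), x.mean(0))
E
```

```text
[ 97 123 140 146 142 133 122 110  99  90  78  68  57  51  55  61  66  65
  59  50  48  44  43  39  39  38  34  34  33  37  43  61  68  75  76  78
  82  83  77  65  49  41  40  40  39  38  46]
[ 87 116 144 155 155 153 160 163 138  92  63  51  51  50  50  49  48  46
  52  70  98 110 112 116 141 153 152 128  93  62  47  39  40  34  41]
st 60 262.0 ((369.03192138671875, 250.1170196533203), 18.066572189331055) ((369.0, 247.0), (16.0, 36.0), 90.0)
reset 60 44.5 ((269.21429443359375, 229.92857360839844), 4.31547212600708) ((269.7500305175781, 229.75001525878906), (7.77817440032959, 7.071067810058594), 45.0)
start 60 95.5 ((451.5, 247.5), 6.96429443359375) ((451.14654541015625, 248.00863647460938), (10.635822296142578, 11.029742240905762), 66.80140686035156)
st 70 302.0 ((371.4142761230469, 250.52142333984375), 20.471012115478516) ((372.9727783203125, 243.70339965820312), (39.80275344848633, 25.296630859375), 14.743562698364258)
reset 70 54.0 ((269.3571472167969, 229.64285278320312), 4.6566691398620605) ((269.5000305175781, 229.50001525878906), (8.485280990600586, 8.485280990600586), 45.0)
s
[... 321 characters left out ...]
0.0123, 0.045], [0.4324, -0.0113, 0.045], [0.4071, 0.0893, 0.045]] [0.4706 0.051  0.045 ] 0.10494503220893436 0.10468849013731724
lid reset ((269.20269775390625, 230.28378295898438), (27.783428192138672, 27.12583351135254), 9.462322235107422)
[[0.4875, 0.3507, 0.045], [0.5607, 0.3404, 0.045], [0.5483, 0.266, 0.045], [0.4753, 0.277, 0.045]] [0.518  0.3085 0.045 ] 0.07394858591115322 0.07534764594983805
lid corners TOPTraceback (most recent call last):
  File "<stdin>", line 16, in <module>
cv2.error: OpenCV(4.12.0) /io/opencv/modules/imgproc/src/shapedescr.cpp:361: error: (-201:Incorrect size of input array) There should be at least 5 points to fit the ellipse in function 'fitEllipseNoDirect'
```

```bash
python3 - <<'E'
from h import *
R=lambda v:np.round(v,4)
a=plane('top',(367.2,246.25),.075);b=plane('top',(367,246.75),.072)
print('axis',R(a),R(b)); print('tips',R(plane('top',(351.2,249.5),.075)),R(plane('top',(383.2,243),.075)))
print('tri ear_b tip',tri((383.2,243),(393.7,253.7)))
c=(a+b)/2; y=np.array([-np.sin(.227),np.cos(.227),0])
P=np.array([c[0],c[1],0])
for n in('top','scene'):
    for nm,p in(('top',P+[0,0,.087]),('domeC',P+[0,0,.075]),('tipA',P+y*.046+[0,0,.075]),('tipB',P-y*.046+[0,0,.075])): print(n,nm,R(proj(n,p)))
# lid corners in both views
s=cv2.imread('pics/scene0.png')
r=plane('top',(269.5,229.7),.06);print('reset',R(r),'scene px',proj('scene',r))
c=s[235:292,225:275]; g=cv2.resize(c,(500,570),interpolation=2); cv2.imwrite('pics/crop2.png',g)
print(R(plane('top',(450.5,248),.06)),'pot',R(plane('top',(361,297),.09)),'coup',R(plane('top',(390,289),.065)),'blk',R(plane('top',(358,206),.05)))
E
```

```text
axis [0.4708 0.0475 0.075 ] [0.4699 0.0478 0.072 ]
tips [0.4621 0.0896 0.075 ] [0.4795 0.0054 0.075 ]
tri ear_b tip (array([0.47907724, 0.00429709, 0.07645017]), np.float64(0.0024502789284045266))
top top [367.5079 245.7765]
top domeC [367.1449 246.4205]
top tipA [350.1047 250.2922]
top tipB [384.1434 242.5582]
scene top [373.4491 251.186 ]
scene domeC [373.1288 256.4295]
scene tipA [352.2261 258.9126]
scene tipB [393.6044 253.9972]
reset [0.5169 0.3063 0.06  ] scene px [248.96130283 255.03353135]
[ 0.4687 -0.1746  0.06  ] pot [0.3375 0.0661 0.09  ] coup [ 0.3597 -0.0115  0.065 ] blk [0.5842 0.0691 0.05  ]
```

View pics/crop2.png

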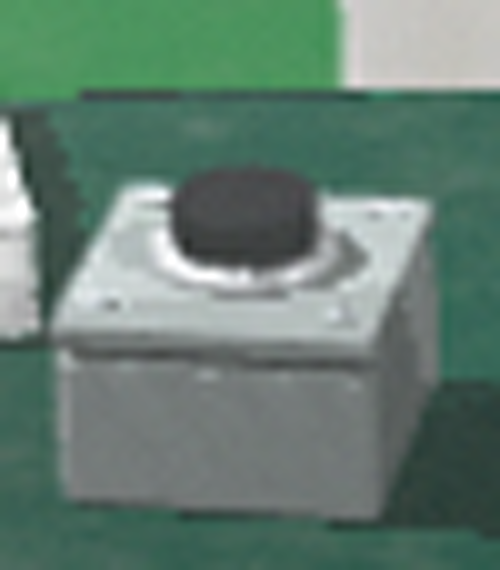

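Measured: axis (0.470, 0.048), with ear_b's triangulated height 0.076 against 0.075 given. The yaw is about 12.5°. Reset is at (0.517, 0.306): its top face in the crop, at about scene (249.5,254.5), matches the 0.060 height prediction (249.0,255.0). Next I plan the approach.

```bash
cat > plan.py <<'E'
from h import *
from scipy.spatial.transform import Rotation as Ro
import sys,json
def cyl(target,yaw,n):
    s=sense();p=np.array(s['position']);R=Ro.from_rotvec(s['ee_rot']).as_matrix()
    y0=np.degrees(np.arctan2(R[1,0],R[0,0]));d=yaw-y0
    a0,a1=np.arctan2(p[1],p[0]),np.arctan2(target[1],target[0]);r0,r1=np.hypot(*p[:2]),np.hypot(*target[:2])
    print('yaw',y0.round(2),'tilt z',R[:,2].round(4));q=p.copy();y=y0
    rows=[]
    for i in range(1,n+1):
        f=i/n;a=a0+f*(a1-a0);r=r0+f*(r1-r0);w=np.array([r*np.cos(a),r*np.sin(a),p[2]+f*(target[2]-p[2])])
        c,s_=np.cos(np.radians(y)),np.sin(np.radians(y));e=w-q
        t=np.round([100*(c*e[0]+s_*e[1]),100*(s_*e[0]-c*e[1]),-100*e[2]],2);rz=round(y-(y0+f*d),2)
        q=q+np.array([c*t[0]+s_*t[1],s_*t[0]-c*t[1],-t[2]])/100;y-=rz
        rows.append((rz,t.tolist()))
    for r in rows:print(r)
    print('end',q.round(4),y)
E
python3 - <<'E'
from plan import *
cyl((.4703,.0476,.15),102.5,20)
E
```

```text
yaw 22.85 tilt z [-7.0e-04  1.4e-03 -1.0e+00]
(np.float64(-3.98), [4.07, -1.01, 0.4])
(np.float64(-3.98), [4.03, -0.99, 0.4])
(np.float64(-3.99), [3.97, -0.96, 0.41])
(np.float64(-3.98), [3.92, -0.94, 0.4])
(np.float64(-3.98), [3.88, -0.92, 0.4])
(np.float64(-3.98), [3.82, -0.89, 0.4])
(np.float64(-3.99), [3.77, -0.87, 0.41])
(np.float64(-3.98), [3.72, -0.85, 0.4])
(np.float64(-3.98), [3.66, -0.83, 0.4])
(np.float64(-3.98), [3.62, -0.8, 0.4])
(np.float64(-3.99), [3.57, -0.79, 0.41])
(np.float64(-3.98), [3.51, -0.77, 0.4])
(np.float64(-3.98), [3.46, -0.75, 0.4])
(np.float64(-3.98), [3.41, -0.73, 0.4])
(np.float64(-3.98), [3.36, -0.72, 0.41])
(np.float64(-3.99), [3.3, -0.7, 0.4])
(np.float64(-3.98), [3.26, -0.68, 0.4])
(np.float64(-3.98), [3.2, -0.67, 0.4])
(np.float64(-3.98), [3.15, -0.65, 0.41])
(np.float64(-3.99), [3.09, -0.64, 0.4])
end [0.4703 0.0476 0.15  ] 102.50363155699662
```

play_rows(rot=[[0,0,-4],[0,0,-4],[0,0,-4],[0,0,-4],[0,0,-4],[0,0,-4],[0,0,-4],[0,0,-4]], translation=[[4.0,-1.0,0.3],[4.0,-1.0,0.3],[3.9,-0.9,0.3],[3.9,-0.9,0.3],[3.8,-0.9,0.3],[3.8,-0.9,0.3],[3.7,-0.9,0.3],[3.7,-0.8,0.3]], hand=[0,0,0,0,0,0,0,0])

```text
clock: 0.77
position: [0.4547, -0.3578, 0.2069]
ee_rot: [-2.785, -1.452, -0.0]
contact_force: [0.8, -0.4, 0.1]
gripper_width: 0.0001
finger_force: 0.0
```

play_rows(rot=[[0,0,-4],[0,0,-4],[0,0,-4],[0,0,-4],[0,0,-4],[0,0,-4],[0,0,-4],[0,0,-4]], translation=[[3.6,-0.8,0.3],[3.6,-0.8,0.3],[3.5,-0.8,0.3],[3.5,-0.8,0.3],[3.4,-0.7,0.3],[3.4,-0.7,0.3],[3.3,-0.7,0.3],[3.3,-0.7,0.3]], hand=[0,0,0,0,0,0,0,0])

```text
clock: 1.43
position: [0.4984, -0.0824, 0.183]
ee_rot: [-2.278, -2.164, -0.0]
contact_force: [1.2, 0.1, -0.3]
gripper_width: -0.0001
finger_force: 0.0
```

```bash
python3 - <<'E'
from plan import *
cyl((.4703,.0476,.13),102.5,5)
s=sense();print(s['clock'],s['gripper_width'],s['position'],s['joint_pos'])
E
```

```text
yaw 87.06 tilt z [ 0.e+00  2.e-04 -1.e+00]
(np.float64(-3.09), [2.7, -0.42, 1.06])
(np.float64(-3.08), [2.67, -0.41, 1.06])
(np.float64(-3.09), [2.63, -0.42, 1.06])
(np.float64(-3.09), [2.61, -0.42, 1.06])
(np.float64(-3.09), [2.56, -0.42, 1.06])
end [0.4703 0.0476 0.13  ] 102.50416532343898
1.4333 -0.00010363641283667097 [ 0.49835515 -0.0823633   0.18298571] [ 0.41254849  0.38829178 -0.41467741  1.94193235  0.20388618  0.85177578
 -0.16093313]
```

play_rows(rot=[[0,0,-3.1],[0,0,-3.1],[0,0,-3.1],[0,0,-3.1],[0,0,-3.1],[0,0,0],[0,0,0],[0,0,0]], translation=[[2.6,-0.4,1.0],[2.6,-0.4,1.0],[2.5,-0.4,1.0],[2.5,-0.4,1.0],[2.4,-0.4,1.0],[0,0,0],[0,0,0],[0,0,0]], hand=[0,0,0,0,0,0,0,0])

```text
clock: 2.1
position: [0.4722, 0.0396, 0.1332]
ee_rot: [1.971, 2.447, -0.001]
contact_force: [-0.5, 0.0, 0.6]
gripper_width: -0.0001
finger_force: 0.0
```

```bash
python3 - <<'E'
from plan import *
cyl((.4703,.0476,.095),102.5,1)
s=sense();print(s['clock'],s['position'],s['contact_force'],s['joint_pos'])
cv2.imwrite('pics/scene1.png',read_camera('scene')[:,:,::-1])
im=cv2.imread('pics/scene1.png');cv2.imwrite('pics/crop3.png',cv2.resize(im[170:330,300:460],(600,600),interpolation=2))
E
```

```text
yaw 102.3 tilt z [-2.e-04 -5.e-04 -1.e+00]
(np.float64(-0.2), [0.82, -0.02, 3.82])
end [0.4703 0.0476 0.095 ] 102.50140294728511
2.1 [0.47221083 0.03964768 0.13324909] [-0.47654416  0.0259432   0.61801333] [ 0.22093498  0.43347007 -0.48579178  2.04953148  0.30031675  0.72653542
 -0.23873642]
```

View pics/crop3.png

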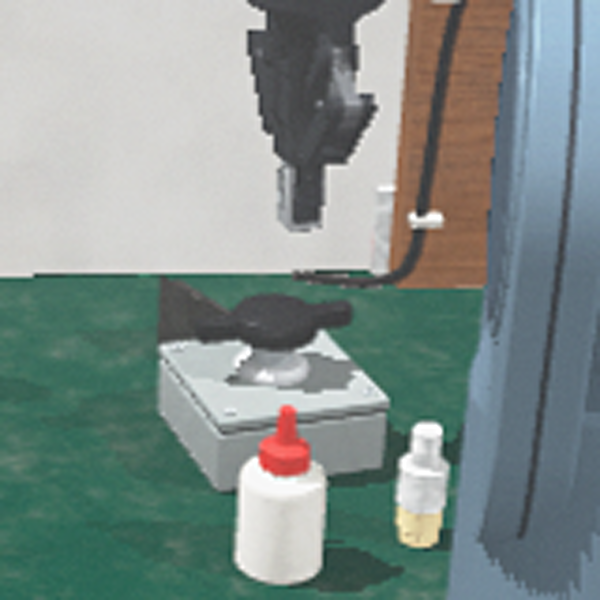

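The shut fingers hang above the dome, about 8 mm to the −y side, with their tip at crop (300,228) over the dome at (275,320). That agrees with the numbers. I'll correct this, lower and press.

play_rows(rot=[[0,0,0],[0,0,0],[0,0,0],[0,0,0],[0,0,0],[0,0,0],[0,0,0],[0,0,0]], translation=[[0.8,0,1.5],[0,0,1.5],[0,0,1.0],[0,0,0.4],[0,0,0.4],[0,0,0.4],[0,0,0.3],[0,0,0]], hand=[0,0,0,0,0,0,0,0])

```text
clock: 2.82
position: [0.4705, 0.0475, 0.0782]
ee_rot: [1.97, 2.447, -0.0]
contact_force: [-0.1, -0.4, 0.7]
gripper_width: 0.0005
finger_force: 0.0
```

play_rows(rot=[[0,0,0],[0,0,0],[0,0,0],[0,0,0]], translation=[[0,0,0.2],[0,0,0.2],[0,0,0.1],[0,0,0]], hand=[0,0,0,0])

```text
clock: 3.15
position: [0.4711, 0.048, 0.074]
ee_rot: [1.969, 2.446, 0.001]
contact_force: [-1.6, -1.0, 8.2]
gripper_width: -0.0001
finger_force: 4.1
```

```bash
python3 - <<'E'
from h import *
s=sense();print(s['clock'],s['position'],s['contact_force'],s['ft_torque'])
im=read_camera('scene')[:,:,::-1];cv2.imwrite('pics/crop4.png',cv2.resize(im[215:295,325:425],(750,600),interpolation=2))
E
```

```text
3.15 [0.47109916 0.04802262 0.07400269] [-1.63477916 -1.00799385  8.20586913] [-0.19686297  0.42238724  0.00406105]
```

View pics/crop4.png

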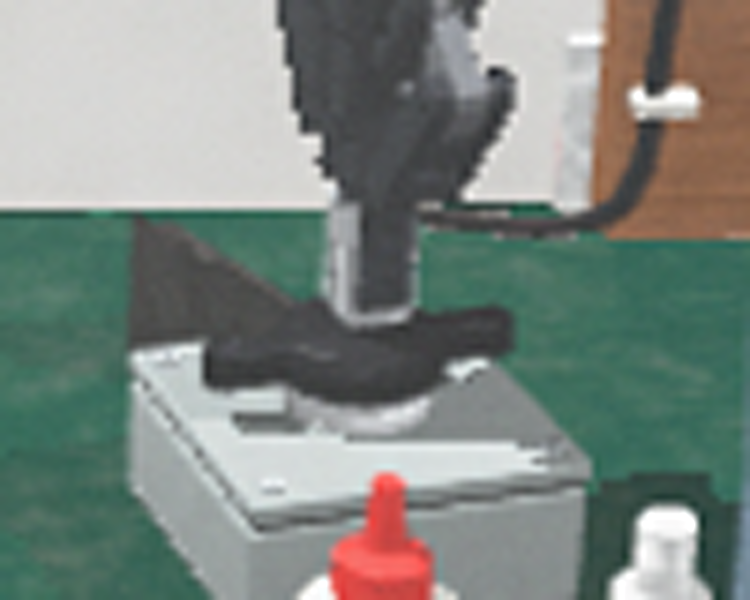

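The fingertips sit on the dome at crop (380,320) and the head is clearly down. 8 N at z=0.074 means it's about at the stop. I'll press a touch more, then let go.

play_rows(rot=[[0,0,0],[0,0,0],[0,0,0]], translation=[[0,0,0.2],[0,0,0.1],[0,0,0]], hand=[0,0,0])

```text
clock: 3.45
position: [0.4721, 0.0482, 0.0735]
ee_rot: [1.967, 2.445, 0.001]
contact_force: [-9.8, -2.4, 41.6]
gripper_width: 0.0001
finger_force: 20.9
```

play_rows(rot=[[0,0,0],[0,0,0],[0,0,0],[0,0,0],[0,0,0],[0,0,0]], translation=[[0,0,-0.8],[0,0,-1.5],[0,0,-2.0],[0,0,-1.5],[0,0,0],[0,0,0]], hand=[0,0,0,0,0,0])

```text
clock: 3.95
position: [0.4712, 0.0481, 0.1289]
ee_rot: [1.969, 2.446, 0.003]
contact_force: [0.5, 1.3, -0.3]
gripper_width: -0.0002
finger_force: 0.0
```

```bash
python3 - <<'E'
from plan import *
s=sense();print(s['clock'],s['position'],s['contact_force'],s['joint_pos'])
im=read_camera('scene')[:,:,::-1];cv2.imwrite('pics/crop5.png',cv2.resize(im[215:295,325:425],(750,600),interpolation=2))
E
```

```text
3.95 [0.47123997 0.04809797 0.12889666] [ 0.49840896  1.32780418 -0.27618312] [ 0.20341896  0.44002683 -0.48645675  2.0546591   0.30950388  0.71413926
 -0.26425901]
```

View pics/crop5.png

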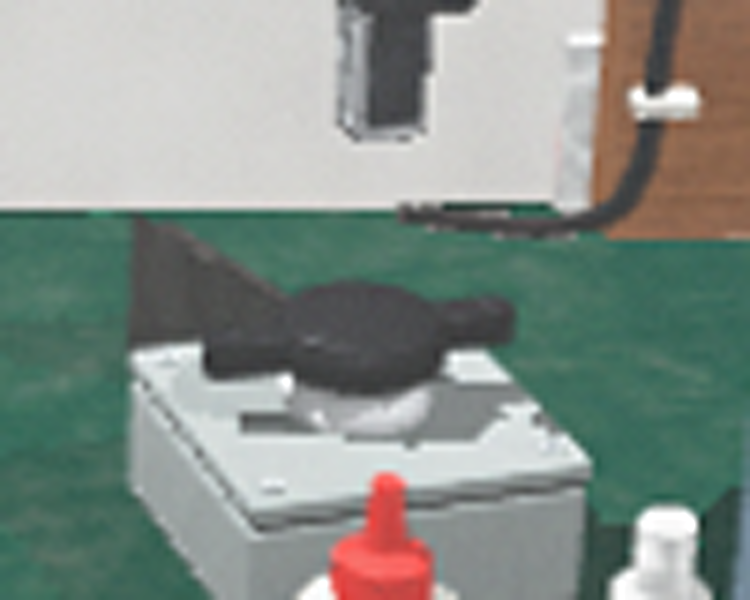

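The head stays down: the left ear is at crop (210,360), about 5 px or 10 mm lower than when out. Next I go beside ear_a on its −x side, at local (−30, +40) mm, and lower to about 9 mm above the lid.

play_rows(rot=[[0,0,0],[0,0,0],[0,0,0],[0,0,0],[0,0,0],[0,0,0],[0,0,0],[0,0,0]], translation=[[2.0,-1.6,0],[2.0,-1.5,0],[0,0,1.5],[0,0,2.0],[0,0,2.0],[0,0,1.5],[0,0,0.5],[0,0,0]], hand=[0,0,0,0,0,0,0,0])

```text
clock: 4.67
position: [0.43, 0.0804, 0.0517]
ee_rot: [-1.967, -2.446, 0.004]
contact_force: [-0.3, -1.3, 1.0]
gripper_width: -0.0003
finger_force: 0.0
```

play_rows(rot=[[0,0,0],[0,0,0],[0,0,0],[0,0,0]], translation=[[0,0.3,0],[0,0.3,0],[0,0.3,0],[0,0,0]], hand=[0,0,0,0])

```text
clock: 5.0
position: [0.4419, 0.0828, 0.0541]
ee_rot: [1.969, 2.446, 0.003]
contact_force: [-0.5, -0.5, -0.4]
gripper_width: 0.0
finger_force: 0.0
```

```bash
python3 - <<'E'
from h import *
s=sense();print(s['clock'],s['position'],s['contact_force'],s['ft_torque'])
a=read_camera('scene')[:,:,::-1];b=read_camera('top')[:,:,::-1]
cv2.imwrite('pics/crop6.png',np.hstack([cv2.resize(a[235:285,325:400],(480,320),interpolation=2),cv2.resize(b[220:275,340:395],(320,320),interpolation=2)]))
E
```

```text
5.0 [0.44192116 0.08279114 0.05406533] [-0.53323221 -0.50246593 -0.39212176] [-0.05440453  0.02111079  0.00593372]
```

View pics/crop6.png

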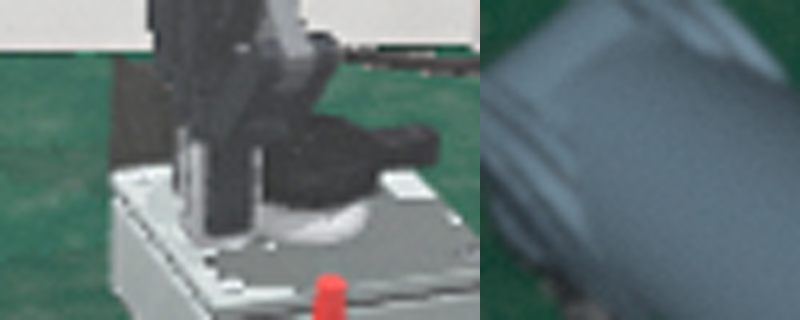

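The fingers stand in front of ear_a at crop (220,190), clear of the lid. Local position is (−20, +40) mm, almost touching. Now the arc about the axis.

play_rows(rot=[[0,0,6],[0,0,6],[0,0,6],[0,0,0]], translation=[[0.2,0.5,0],[0.2,0.5,0],[0.2,0.5,0],[0,0,0]], hand=[0,0,0,0])

```text
clock: 5.43
position: [0.4549, 0.0906, 0.0535]
ee_rot: [2.331, 2.106, 0.001]
contact_force: [-0.7, 1.0, 0.4]
gripper_width: 0.0001
finger_force: 0.5
```

```bash
cat > loc.py <<'E'
from plan import *
s=sense();R=Ro.from_rotvec(s['ee_rot']).as_matrix();d=np.array(s['position'])-[.4703,.0476,0]
print(s['clock'],'tool-frame rel axis mm',(R.T@d*1000)[:2].round(1),'yaw turned',102.5-np.degrees(np.arctan2(R[1,0],R[0,0])),'z',s['position'][2],'F tool',(R.T@s['contact_force']).round(1),s['ft_torque'].round(2))
E
python3 loc.py
```

```text
5.4333 tool-frame rel axis mm [ 41.3 -19.7] yaw turned 18.324676764629118 z 0.053515093187664564 F tool [ 1.  -0.8 -0.4] [0.11 0.25 0.07]
```

play_rows(rot=[[0,0,6],[0,0,6],[0,0,6],[0,0,6],[0,0,0],[0,0,0]], translation=[[0.2,0.5,0],[0.2,0.4,0],[0.2,0.5,0],[0.2,0.4,0],[0,0,0],[0,0,0]], hand=[0,0,0,0,0,0])

```text
clock: 5.93
position: [0.4735, 0.0935, 0.0533]
ee_rot: [-2.712, -1.587, 0.0]
contact_force: [-1.8, 1.8, 0.9]
gripper_width: 0.0005
finger_force: 0.8
```

```bash
python3 loc.py; python3 - <<'E'
from h import *
a=read_camera('scene')[:,:,::-1]
cv2.imwrite('pics/crop7.png',cv2.resize(a[215:295,325:425],(750,600),interpolation=2))
E
```

```text
5.9333 tool-frame rel axis mm [ 41.5 -19.7] yaw turned 41.83651635066391 z 0.05333048561800742 F tool [ 0.7 -2.4 -0.9] [0.3  0.21 0.01]
```

View pics/crop7.png

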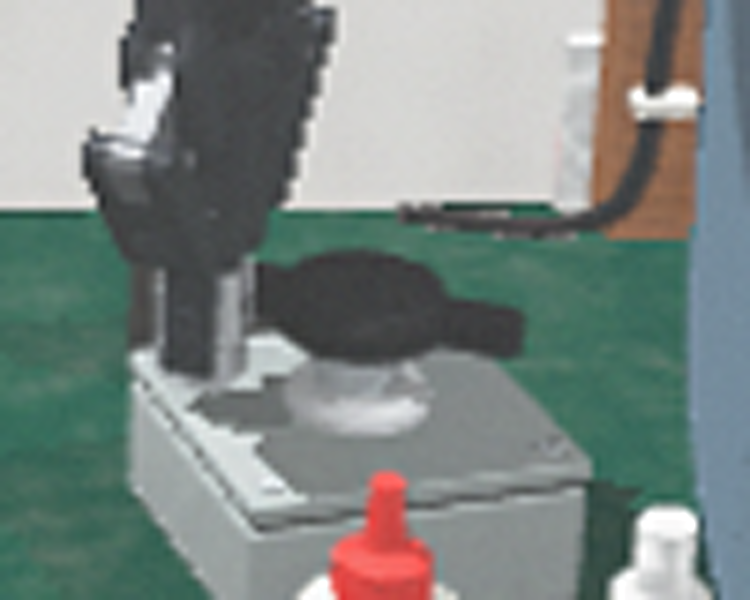

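The dome top is back at crop y≈248, about 34 px or 10 mm up, so the head has popped out. I reverse the arc so the head springs back gently, then back off and rise.

play_rows(rot=[[0,0,-6],[0,0,-6],[0,0,-6],[0,0,-6],[0,0,-6],[0,0,-6],[0,0,-6],[0,0,0]], translation=[[-0.2,-0.5,0],[-0.2,-0.5,0],[-0.2,-0.5,0],[-0.2,-0.5,0],[-0.2,-0.5,0],[-0.2,-0.5,0],[-0.2,-0.5,0],[0,-1.0,0]], hand=[0,0,0,0,0,0,0,0])

```text
clock: 6.65
position: [0.4283, 0.0842, 0.0534]
ee_rot: [1.962, 2.453, 0.002]
contact_force: [0.2, -0.5, -0.2]
gripper_width: 0.0002
finger_force: 0.0
```

play_rows(rot=[[0,0,0],[0,0,0],[0,0,0],[0,0,0],[0,0,0],[0,0,0]], translation=[[0,0,-2.0],[0,0,-3.0],[0,0,-3.0],[0,0,-1.0],[0,0,0],[0,0,0]], hand=[0,0,0,0,0,0])

```text
clock: 7.15
position: [0.4277, 0.0842, 0.1433]
ee_rot: [1.97, 2.446, 0.0]
contact_force: [-0.5, -0.5, 0.6]
gripper_width: 0.0
finger_force: 0.0
```

```bash
python3 loc.py; python3 - <<'E'
from plan import *
cyl((.517,.3065,.085),135,8)
a=read_camera('scene')[:,:,::-1]
cv2.imwrite('pics/crop8.png',cv2.resize(a[225:345,300:450],(750,600),interpolation=2))
E
```

```text
7.15 tool-frame rel axis mm [ 44.7 -33.8] yaw turned 0.21298053467404543 z 0.14330692600101264 F tool [-0.4 -0.6 -0.6] [-0.    0.09 -0.03]
yaw 102.29 tilt z [ 1.e-03 -5.e-04 -1.e+00]
(np.float64(-4.09), [1.9, 2.06, 0.73])
(np.float64(-4.09), [1.93, 2.12, 0.73])
(np.float64(-4.09), [1.96, 2.18, 0.73])
(np.float64(-4.09), [1.98, 2.24, 0.73])
(np.float64(-4.09), [2.0, 2.31, 0.72])
(np.float64(-4.08), [2.03, 2.37, 0.73])
(np.float64(-4.09), [2.04, 2.45, 0.73])
(np.float64(-4.09), [2.05, 2.52, 0.73])
end [0.517  0.3065 0.085 ] 134.99701946532596
```

View pics/crop8.png

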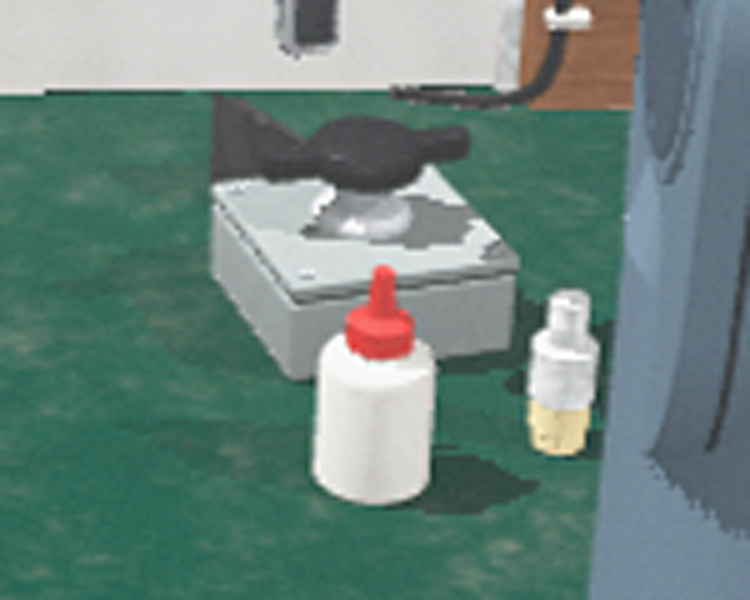

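The head is out with its ears back at rest (crop (270,165) and (465,140)), and the bottle and coupler are undisturbed. On to the reset button.

play_rows(rot=[[0,0,-4.1],[0,0,-4.1],[0,0,-4.1],[0,0,-4.1],[0,0,-4.1],[0,0,-4.1],[0,0,-4.1],[0,0,-4.1]], translation=[[1.9,2.1,0],[1.9,2.1,0],[2.0,2.2,0],[2.0,2.2,0],[2.0,2.3,0],[2.0,2.4,0],[2.0,2.5,0],[2.1,2.5,0]], hand=[0,0,0,0,0,0,0,0])

```text
clock: 7.87
position: [0.5169, 0.3077, 0.1409]
ee_rot: [-1.195, -2.904, 0.004]
contact_force: [0.7, -0.0, 0.2]
gripper_width: -0.0002
finger_force: 0.0
```

play_rows(rot=[[0,0,0],[0,0,0],[0,0,0],[0,0,0],[0,0,0]], translation=[[0,0,2.0],[0,0,2.5],[0,0,1.5],[0,0,0],[0,0,0]], hand=[0,0,0,0,0])

```text
clock: 8.28
position: [0.516, 0.3064, 0.0817]
ee_rot: [-1.198, -2.902, 0.005]
contact_force: [1.2, -0.1, 0.5]
gripper_width: -0.0001
finger_force: 0.0
```

```bash
python3 - <<'E'
from plan import *
cyl((.517,.3065,.0655),135,1)
s=sense();print(s['position'],s['contact_force'])
E
```

```text
yaw 135.15 tilt z [-0.0029 -0.002  -1.    ]
(np.float64(0.15), [-0.06, 0.08, 1.62])
end [0.517  0.3066 0.0655] 134.99522463237196
[0.51601577 0.30641022 0.08174932] [ 1.17116631 -0.06026023  0.53950097]
```

play_rows(rot=[[0,0,0],[0,0,0],[0,0,0],[0,0,0],[0,0,0],[0,0,0],[0,0,0]], translation=[[-0.1,0.1,1.2],[0,0,0.6],[0,0,0.3],[0,0,0.3],[0,0,0.3],[0,0,0.1],[0,0,0]], hand=[0,0,0,0,0,0,0])

```text
clock: 8.87
position: [0.5187, 0.3072, 0.0555]
ee_rot: [1.199, 2.904, -0.0]
contact_force: [-0.8, -1.2, 4.0]
gripper_width: 0.0
finger_force: 2.0
```

play_rows(rot=[[0,0,0],[0,0,0],[0,0,0],[0,0,0]], translation=[[0,0,0.2],[0,0,0.1],[0,0,0],[0,0,0]], hand=[0,0,0,0])

```text
clock: 9.2
position: [0.5189, 0.3074, 0.054]
ee_rot: [1.198, 2.903, -0.0]
contact_force: [-3.4, -4.5, 17.1]
gripper_width: -0.0
finger_force: 8.6
```

17 N is well above the 5 N spring, so the button is at its stop. I let go and retreat.

play_rows(rot=[[0,0,0],[0,0,0],[0,0,0],[0,0,0],[0,0,0],[0,0,0],[0,0,0]], translation=[[0,0,-0.6],[0,0,-1.5],[0,0,-3.0],[0,0,-3.0],[0,0,-1.0],[0,0,0],[0,0,0]], hand=[0,0,0,0,0,0,0])

```text
clock: 9.78
position: [0.5187, 0.3075, 0.1437]
ee_rot: [1.198, 2.903, 0.001]
contact_force: [0.4, -0.0, -0.0]
gripper_width: 0.0003
finger_force: 0.0
```

```bash
python3 - <<'E'
from h import *
s=sense();print(s['clock'],s['position'],s['contact_force'])
a=read_camera('scene')[:,:,::-1]
cv2.imwrite('pics/crop9.png',cv2.resize(a[225:345,225:425],(800,480),interpolation=2))
E
```

```text
9.7833 [0.51872345 0.30746182 0.14367436] [ 0.41533884 -0.02988077 -0.0249052 ]
```

View pics/crop9.png

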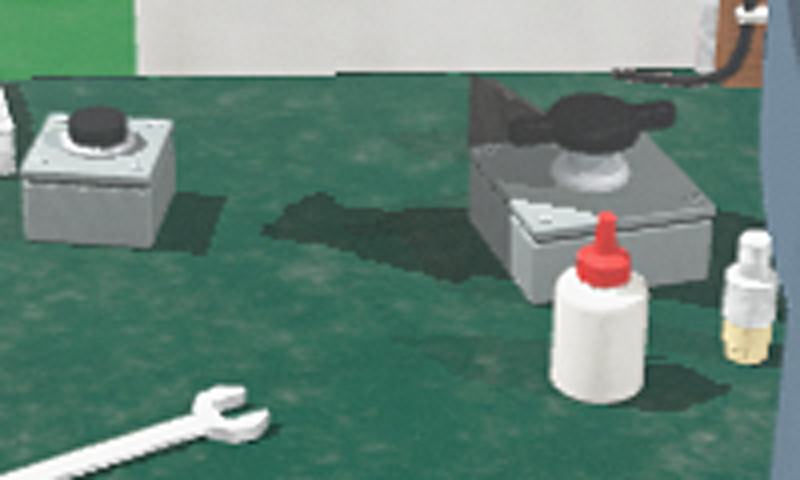

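The reset button is out again at crop (98,125), the head is out at (590,120), and the bystanders are in place.

```bash
python3 -c "
from cell import *
print(finish_job())"
```

```text
the job is handed in; nothing more can be done
None
```

The job is handed in at about 9.8 s: the stop head was pressed in, stayed latched and popped back out when turned clockwise. The reset button was then pressed to its stop and sprang back, and the start button and loose items were left alone.

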